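Swap the pans on a bakery warming hob

TASK

The saucepan is done: slide it by its handle sideways off the red hot mark onto the empty blue mark, then slide the copper pan from the yellow mark onto the red mark. Slide them along the hob without lifting or tipping them, let go with each pan's base standing wholly inside its coloured disc, and leave everything else where it stands.

Things in the scene. Friction and masses are not known exactly. Their poses are not given: they have to be found in the camera images.
- saucepan: Aluminium saucepan, lid fixed on: base 120 mm across, 126 over the lid, 110 mm high to the knob; about 0.65 kg. Origin: centre of its underside, z up. A straight black handle runs along its own -x: a flat bar 22 mm wide (y), 14 mm thick, centre line from (-56, 0, 42) to its free end (-180, 0, 65) mm in the pan's frame. Starts on the red mark, handle roughly towards the robot.
- copper_pan: Open copper pan: base 112 mm across, rim 128 mm, 55 mm high, about 0.6 kg. Origin: centre of its underside, z up. A dark wooden handle runs along its own -x: a flat bar 22 mm wide (y), 14 mm thick, centre line from (-61, 0, 42) to its free end (-180, 0, 65) mm in the pan's frame. Starts on the yellow mark, handle roughly towards the robot.
- hot_mark: Red disc, 164 mm across (82 mm radius), flat on the hob's top: the hot place, always the middle one. Origin: its centre, on the hob's top.
- rest_mark: Blue disc, 164 mm across, flat on the hob's top: the resting place, at the left or right end, 200 mm from the red one. Origin: its centre. Empty at the start.
- wait_mark: Yellow disc, 164 mm across, flat on the hob's top: the waiting place, at the other end, 200 mm from the red one. Origin: its centre.
- hob: Fixed warming hob, 340 (x) x 640 (y) mm, flat pale grey top 45 mm above the table. Origin: centre of its underside; its front (-x) faces the robot. The marks lie in a row along its y, centres at x = +20 mm. Two posts at its back corners (x = 175, y = -310 and +310 mm) carry a wire shelf over the pans.
- shelf_edge (a point): Middle of the front bar (8 mm thick, along the hob's y, 632 mm long) of the fixed wire shelf over the hob, 270 mm above the table. The shelf runs from here 305 mm back (hob's +x) and covers the pans and all but about the last 30 mm of their handles, so an upright gripper strikes it: reach in from the front with the tool leaning back towards the robot.
- shaker_a: Jar with a green cap, 42 mm across, 100 mm high, standing on the hob behind the gap between two marks. Origin: centre of its underside. Leave alone.
- shaker_b: Jar with an orange cap, same size, behind the other gap. Origin: centre of its underside. Leave alone.
- syrup_bottle: Amber bottle, 60 mm across, 190 mm high, on the table to the right. Origin: centre of its underside. Leave alone.
- bowl: White bowl, 140 mm across, 60 mm high, on the table to the left. Origin: centre of its underside. Leave alone.
- mug: Blue mug, 76 mm across, 90 mm high, on the table in front to the right. Origin: centre of its underside. Leave alone.
- spatula: Spatula lying flat on the table left of the middle, between the robot and the hob. Leave alone.
Not all that is in view belongs to the job. What is shaped like the copper_pan but green is not meant.

How it is judged:
By the outcome, as a careful person would: the job done as asked, in the order asked, and still so for the second after the job is handed in, with the robot touching nothing.
It also fails if it takes over 61 s, if anything falls off the work surface, if the arm or the gripper's body presses on something with over 40 N, if the wrist force passes 120 N, or if a joint passes its speed limit or range.

ROBOT

A 6-joint arm with a two-finger parallel gripper is mounted at the origin on the work surface. World frame = base frame: x ahead of the robot, y to its left, z up, the work surface at z = 0. Lengths are in m, angles in rad, forces in N, time in s.
With the tool pointing down it reaches from about 0.35 to 0.975 m from the base axis. Payload 4.9 kg.
Tool frame: the origin (TCP) lies at the very end of the fingers, on their centre line; the grasp point (between the pads) lies 19 mm behind it; y points along the fingers, z is the direction in which the jaws open and shut, and the axes are right-handed (so a half turn about y gives the same grasp; the last joint's range is limited). The gripper opens to 85 mm and grips with 20 to 120 N. Pads are 22 mm wide; open, the fingers measure 114 mm over their backs; the gripper's body (76 mm by 85 mm) begins 54 mm behind the grasp point. The pads swing forward as they close: fully open they stand 13 mm farther back than shut.
Start: joints at [1.009, 0.053, 1.613, -0, 1.476, -0.119], TCP at [0.268, 0.565, 0.231] pointing down, gripper open.
Joint ranges: [-3.01, 3.01], [-1.01, 2.22], [0.06, 2.58], [-1.02, 4.17], [0.09, 2.62], [-3.14, 3.14]. Speed limits (rad/s): [2.57, 2.57, 3.14, 3.14, 3.14, 3.14].

INTERFACE

Orientations are given as a rotation vector (axis times angle).
In Python, from station import ctrl gives the robot as it stands.
- The arm moves only by the tool arm_command, never from a script. Its argument "steps" is a list of rows, each a list of 3 entries, a list of its own where there are three numbers: the shift along the tool's x, y, z in m, then the turn, a rotation vector about the tool's x, y, z in degrees, then the opening, from 0 (shut) to 1 (fully open). In form: [[[dx, dy, dz], [ax, ay, az], gripper], ...]. A call has 1 to 5 rows; each row is the pose to reach, as a shift and turn from the pose measured when the call began, along the tool's axes at that moment; what a row does not reach only later rows make up. A row lasts 1/10 s, in which the tool goes at most 50 mm and 8.59 degrees, less where a joint would pass 70% of its speed; a pose out of reach is approached as far as the arm can. A call with a gripper value outside its range is refused whole. The fingers move at their own pace and stop on an object; "force" is the grip in N (left out, the last holds). Time passes only in rows, so rows that repeat a pose let the fingers close. It gives the time, the measured TCP pose, the force and the opening at its end, in the units of the state.
- ctrl.get_obs(): the state, without advancing time (a new reading comes with each control period).
- ctrl.get_image(name): name is "side" or "top"; returns a dict with "img" (384x512x3 uint8, red, green, blue), "camera_matrix" (3x3 intrinsics, pixels), "k1" (the pictures are not rectified: a ray, as slopes to the right and down, at radius r is drawn at 1 + k1 r^2 times it, then the intrinsics apply), "world_from_camera" (4x4, takes a point from camera to world coordinates). Camera axes: x right, y up, looking along -z (the intrinsics and any distortion apply to the point x, -y, -z); pixel columns grow to the right and rows downward; lengths in m; the calibration is good to about 2 mm. A picture is of the moment at which its call begins. There is no depth.
- ctrl.finish_job(): hands the job in, once; it reports no verdict.
Trained networks look in a picture, given as the dict that the camera call returned (one of the last four; its "shot" number tells which), for a name from the list of things; names that differ only in an ending like _2 or _b are one class to them, and where a whole thing is asked for, a point or a joint stands for the part that bears it (a point fixed in the world has none). Each returns a list of dicts, best first, with "confidence" (0 to 1); they miss things now and then, are a little off and sometimes report something else, mostly with a low value. They report only what shows in the picture. A call takes as long as a camera call. They do not tell look-alikes from the thing itself.
- ctrl.boxes_of(picture, name): "position" ([row, column] in pixels, amid what is visible of it).
The state is a dict: "t": time; "q": joint angles; "dq": joint speeds; "effort": joint torques, N m; "tool_pos": TCP position; "tool_rot": TCP orientation; "contact_force": force on the tool from outside, world axes, zero at the start; "wrist_torque": the same for the moment, N m; "opening": finger opening in m.
Only numpy, scipy, OpenCV 4.12 (cv2) and the standard library are available. Lean on these libraries where they do the work, as an engineer would, in place of code of your own. Each camera call takes 0.05 s, during which the arm holds its last target.

## Working session

There is one attempt and no reset: what is moved stays moved. The work goes in short steps, Python scripts to look and compute and a tool call to move; the robot and the scene stay as the last step left them, time stands still between calls to the robot, and variables do not carry over. Pictures are saved under pics/ and viewed, and the job is handed in when it is done.

Besides the shell and the picture viewer there is one more tool, called as a command line: name --argument value ..., lists and objects as JSON in quotes. arm_command: Moves the arm, as the interface text tells. Its arguments: {"type":"object","properties":{"steps":{"type":"array"},"force":{"type":"number"}},"required":["steps"]}

```bash
ls; mkdir -p pics
cat > h.py <<'E'
import numpy as np, cv2, pickle
from station import ctrl
def snap(name,fn):
    p=ctrl.get_image(name); cv2.imwrite(f'pics/{fn}.png',p['img'][:,:,::-1]); pickle.dump(p,open(f'pics/{fn}.pkl','wb')); return p
def load(fn): return pickle.load(open(f'pics/{fn}.pkl','rb'))
def ray(p,r,c):
    K=np.array(p['camera_matrix']);k1=p['k1'];T=np.array(p['world_from_camera'])
    u=np.array([(c-K[0,2])/K[0,0],(r-K[1,2])/K[1,1]]);x=u.copy()
    for _ in range(30): x=u/(1+k1*(x@x))
    d=T[:3,:3]@np.array([x[0],-x[1],-1]); return T[:3,3],d/np.linalg.norm(d)
def atz(p,r,c,z):
    o,d=ray(p,r,c); return o+d*(z-o[2])/d[2]
def proj(p,X):
    K=np.array(p['camera_matrix']);T=np.array(p['world_from_camera'])
    v=T[:3,:3].T@(np.array(X,float)-T[:3,3]); x=np.array([v[0],-v[1]])/-v[2]
    x=x*(1+p['k1']*(x@x)); return np.array([K[1,1]*x[1]+K[1,2],K[0,0]*x[0]+K[0,2]])
def tri(p1,rc1,p2,rc2):
    A=np.zeros((3,3));b=np.zeros(3)
    L=[ray(p1,*rc1),ray(p2,*rc2)]
    for o,d in L:
        M=np.eye(3)-np.outer(d,d);A+=M;b+=M@o
    X=np.linalg.solve(A,b)
    return X,[np.linalg.norm((np.eye(3)-np.outer(d,d))@(X-o)) for o,d in L]
E
python3 - <<'E'
from h import *
np.set_printoptions(precision=4,suppress=True)
o=ctrl.get_obs();print({k:np.round(v,4) for k,v in o.items()})
for n in('top','side'):
    p=snap(n,n+'0');print(n,p['k1'],np.array(p['camera_matrix']).tolist(),np.array(p['world_from_camera']).tolist())
    for t in ['saucepan','copper_pan','hot_mark','rest_mark','wait_mark','hob','shaker_a','shelf_edge','mug','bowl']:
        print(t,[(np.round(d['position'],1).tolist(),round(d['confidence'],2)) for d in ctrl.boxes_of(p,t)])
E
```

```text
pics
{'t': np.float64(0.0), 'q': array([ 1.009 ,  0.0533,  1.6143, -0.    ,  1.476 , -0.119 ]), 'dq': array([ 0.0013, -0.0019,  0.0015, -0.0014, -0.0007, -0.0012]), 'effort': array([ -0.0001, -39.3706, -37.0164,  -0.0002,   0.0076,   0.    ]), 'tool_pos': array([0.2675, 0.5642, 0.2301]), 'tool_rot': array([-1.5447,  0.3479, -0.3468]), 'contact_force': array([ 0.3914, -0.1337, -0.1029]), 'wrist_torque': array([0.0611, 0.0054, 0.019 ]), 'opening': np.float64(0.0852)}
top -0.14957336677181524 [[465.6748237712539, 0.0, 252.33827681941463], [0.0, 465.6748237712539, 187.77563312027087], [0.0, 0.0, 1.0]] [[0.0007695314475483795, 0.9785967841217582, -0.20578566987986383, 0.14745223925372583], [-0.9999993693490532, 0.000584728338245569, -0.000958850492193639, -0.03411508809392493], [-0.0008179992953306498, 0.2057862779665435, 0.9785966169356142, 1.962611793228137], [0.0, 0.0, 0.0, 1.0]]
saucepan [([231.7, 345.9], 0.64), ([159.8, 237.6], 0.6)]
copper_pan [([165.1, 279.8], 0.78), ([260.7, 294.6], 0.6), ([159.0, 192.7], 0.2)]
hot_mark [([166.0, 224.8], 0.8)]
rest_mark [([155.3, 190.8], 0.81), ([
[... 477 characters left out ...]
613619485696, 0.10994849533891836], [-0.5184314160025062, -0.6432166909598578, 0.5634724087054195, 0.6493091357240527], [-0.005602505779798688, 0.6614809604139301, 0.7499410316410567, 1.0524696008533367], [0.0, 0.0, 0.0, 1.0]]
saucepan [([200.0, 213.1], 0.87), ([337.2, 143.2], 0.18)]
copper_pan [([213.6, 347.0], 0.94), ([169.5, 246.8], 0.75), ([135.5, 317.1], 0.21)]
hot_mark [([219.8, 208.7], 0.66)]
rest_mark [([246.9, 171.6], 0.92)]
wait_mark [([184.6, 232.5], 0.54)]
hob [([201.5, 200.3], 0.78)]
shaker_a [([201.1, 168.4], 0.64), ([169.8, 205.5], 0.6)]
shelf_edge [([208.9, 194.8], 0.75), ([215.6, 203.0], 0.18)]
mug [([164.2, 339.4], 0.97), ([340.9, 256.8], 0.7)]
bowl [([335.0, 141.3], 0.71)]
```

Run:
```python
import cv2
a=cv2.imread('pics/top0.png');b=cv2.imread('pics/side0.png')
cv2.imwrite('pics/t_crop.png',cv2.resize(a[110:290,100:370],None,fx=2.9,fy=2.9,interpolation=cv2.INTER_CUBIC))
cv2.imwrite('pics/s_crop.png',cv2.resize(b[110:310,120:390],None,fx=2.9,fy=2.9,interpolation=cv2.INTER_CUBIC))
```

```text
(no output)
```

View pics/top0.png

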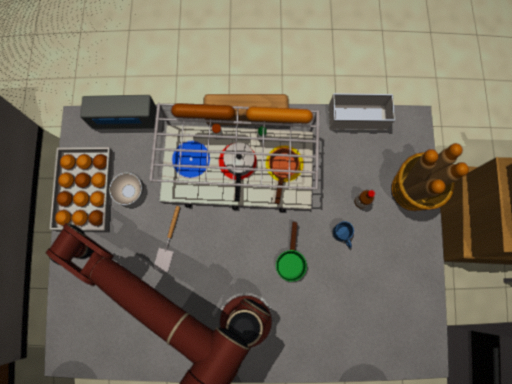

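View pics/t_crop.png

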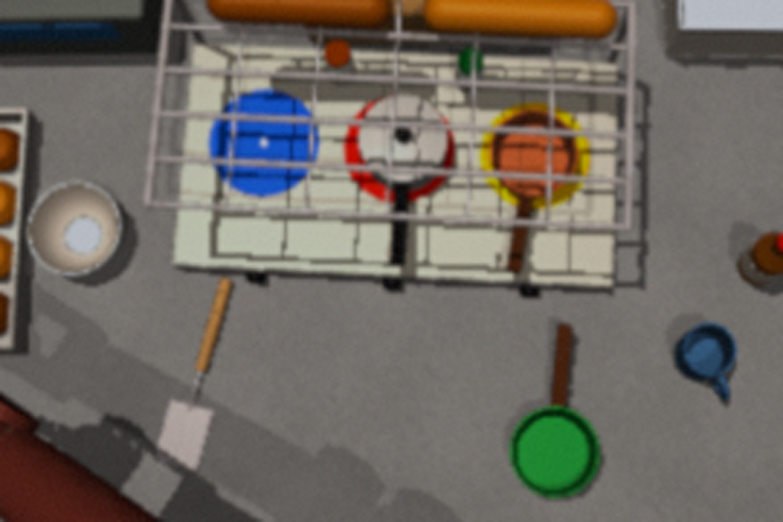

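View pics/side0.png

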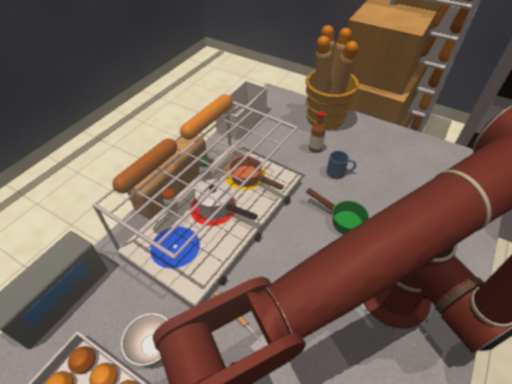

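View pics/s_crop.png

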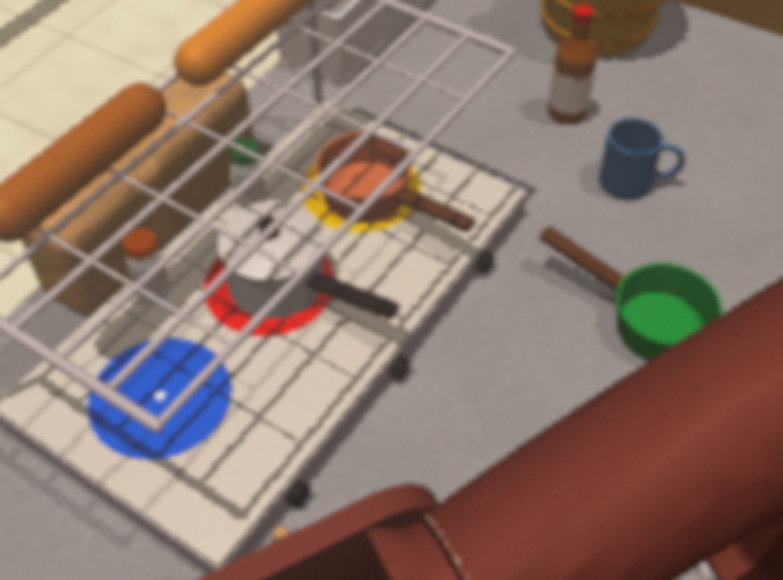

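```bash
cat > m.py <<'E'
from h import *
from scipy.optimize import least_squares
def masks(p):
    h=cv2.cvtColor(p['img'],cv2.COLOR_RGB2HSV).astype(int);H,S,V=h[...,0],h[...,1],h[...,2]
    return dict(blue=(H>108)&(H<125)&(S>150)&(V>90), red=((H<4)|(H>176))&(S>200)&(V>120), yellow=(H>22)&(H<32)&(S>180)&(V>120))
def circ(p,mask,z=.045,R=.082,ex=None):
    n,l,st,c=cv2.connectedComponentsWithStats(mask.astype(np.uint8),connectivity=8)
    r,cc=np.nonzero(mask)
    P=np.array([atz(p,a,b,z)[:2] for a,b in zip(r,cc)])
    # smallest enclosing-like fit: hull points
    med=np.median(P,0);P=P[np.linalg.norm(P-med,axis=1)<.17]
    hull=cv2.convexHull(P.astype(np.float32))[:,0]
    f=lambda x:np.hypot(*(hull-x[:2]).T)-(R-.001)
    s=least_squares(f,P.mean(0),loss='soft_l1',f_scale=.002)
    return s.x,len(P),np.sqrt(np.mean(f(s.x)**2))
E
python3 - <<'E'
from m import *
np.set_printoptions(precision=4,suppress=True)
for n in('top0','side0'):
    p=load(n)
    for k,m in masks(p).items(): print(n,k,*circ(p,m))
t,s=load('top0'),load('side0')
for nm in []: pass
E
python3 - <<'E'
import cv2
a=cv2.imread('pics/top0.png');b=cv2.imread('pics/side0.png')
cv2.imwrite('pics/t2.png',cv2.resize(a[135:215,155:325],None,fx=4.7,fy=4.7,interpolation=cv2.INTER_CUBIC))
cv2.imwrite('pics/s2.png',cv2.resize(b[145:265,150:300],None,fx=5,fy=5,interpolation=cv2.INTER_CUBIC))
E
```

```text
top0 blue [0.6806 0.2331] 744 0.0026627770331680988
top0 red [0.616  0.1406] 83 0.018370461628479714
top0 yellow [ 0.6599 -0.1698] 142 0.002508422083852557
side0 blue [0.6821 0.2342] 1015 0.0043985644121699976
side0 red [0.672 0.029] 80 0.006156411644017401
side0 yellow [ 0.6597 -0.1696] 25 0.0023375653422750384
```

View pics/t2.png

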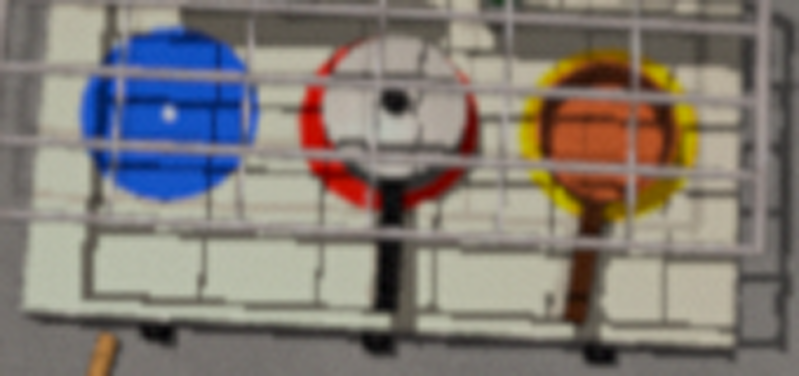

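View pics/s2.png

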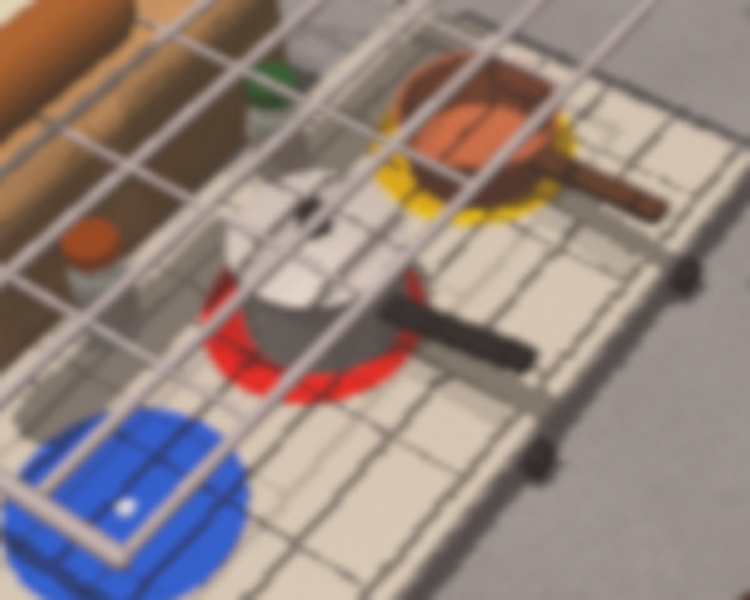

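Run:
```python
from m import *
np.set_printoptions(precision=4,suppress=True)
t,s=load('top0'),load('side0')
T=lambda x,y:(135+(y+.5)/4.7-.5,155+(x+.5)/4.7-.5)
S=lambda x,y:(145+(y+.5)/5-.5,150+(x+.5)/5-.5)
for n,a,b in [('knob',(395,101),(312,213)),('sp end',(385,310),(533,356)),('cp end',(576,320),(658,208)),('blue dot',(169,113),(125,507)),
  ('front left shelf',None,(122,555))]:
    if a: print(n,*tri(t,T(*a),s,S(*b)))
print('shelf FR', *tri(t,T(762,250),s,(110+48/2.9,120+510/2.9)))
# left front corner top
print('shelf FL', *tri(t,(110+204/2.9,100+148/2.9),s,S(122,555)))
# copper rim: mask
h=cv2.cvtColor(t['img'],cv2.COLOR_RGB2HSV);print(h[165,284],h[152,284])
# model
psi=-.0533;B=np.array([.6813,.2337]);Y=np.array([.6598,-.1697]);print(np.linalg.norm(B-Y),np.arctan2(-(B-Y)[0],(B-Y)[1]))
```

```text
knob [0.664  0.0245 0.1441] [np.float64(0.003147250918047979), np.float64(0.0031472509180479127)]
sp end [0.4847 0.0318 0.1122] [np.float64(0.000984207872324659), np.float64(0.0009842078723246797)]
cp end [ 0.478  -0.1323  0.1068] [np.float64(0.0019708610867418407), np.float64(0.001970861086741795)]
blue dot [0.6807 0.2336 0.0407] [np.float64(0.0017496041329352007), np.float64(0.0017496041329349934)]
shelf FR [ 0.5052 -0.272   0.2691] [np.float64(0.0015705801823405448), np.float64(0.001570580182340485)]
shelf FL [0.5344 0.3496 0.2678] [np.float64(0.0023881216430532036), np.float64(0.0023881216430531064)]
[  9 203 175] [  8 199  77]
0.40397253619522205 -0.053246596986688155
```

```bash
cat > ov.py <<'E'
from m import *
def circle(c,z,R): return [[c[0]+R*np.cos(a),c[1]+R*np.sin(a),z] for a in np.linspace(0,2*np.pi,60)]
def ov(p,curves,box,f,fn):
    r0,r1,c0,c1=box
    im=cv2.resize(p['img'][r0:r1,c0:c1,::-1],None,fx=f,fy=f,interpolation=cv2.INTER_CUBIC)
    for pts,col in curves:
        q=np.array([proj(p,x) for x in pts]); q=np.stack([(q[:,1]-c0+.5)*f,(q[:,0]-r0+.5)*f],1).round().astype(int)
        cv2.polylines(im,[q],False,col,1)
    cv2.imwrite(f'pics/{fn}.png',im)
def pan(c,yaw,Rb,Rt,ht,hx,col):
    M=np.array([[np.cos(yaw),-np.sin(yaw)],[np.sin(yaw),np.cos(yaw)]])
    W=lambda x,y,z:[*(np.array(c)+M@[x,y]),z+.045]
    H=[W(hx,.011,.049),W(-.18,.011,.072),W(-.18,-.011,.072),W(hx,-.011,.049)]
    H2=[W(-.18,.011,.058),W(-.18,-.011,.058)]
    return [(circle(c,.045,Rb),col),(circle(c,.045+ht,Rt),col),(H,col),(H2,col)]
E
cat > o1.py <<'E'
from ov import *
B,R,Y=(.6813,.2337),(.6706,.032),(.6598,-.1697)
SP=((.664,.0245),-.04);CP=((.6575,-.1685),-.2)
M=[(circle(c,.045,.082),(255,255,0)) for c in (B,R,Y)]
C=M+pan(*SP,.06,.063,.09,-.056,(0,255,0))+pan(*CP,.056,.064,.055,-.061,(0,255,0))
ov(load('top0'),C,(135,215,155,325),4.7,'ovt');ov(load('side0'),C,(145,265,150,300),5,'ovs')
E
python3 o1.py
```

```text
(no output)
```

View pics/ovt.png

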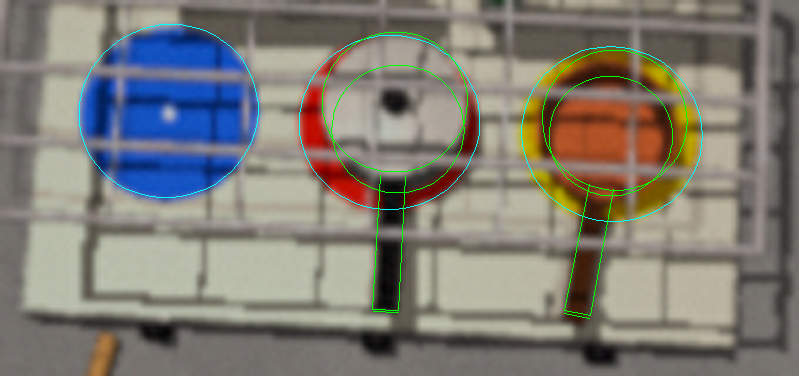

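View pics/ovs.png

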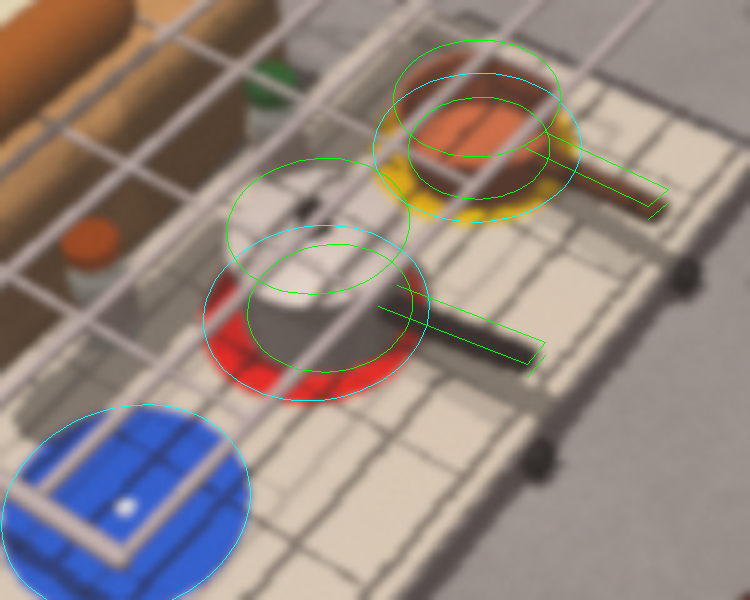

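```bash
cat > g.py <<'E'
from h import *
from scipy.spatial.transform import Rotation as Ro
np.set_printoptions(precision=4,suppress=True)
def tgtR(lean,yaw,sgn):
    y=np.array([np.sin(lean)*np.cos(yaw),np.sin(lean)*np.sin(yaw),-np.cos(lean)])
    z=sgn*np.array([-np.sin(yaw),np.cos(yaw),0]); return np.stack([np.cross(y,z),y,z],1)
def rel(pos,R,o=None):
    o=o or ctrl.get_obs(); R0=Ro.from_rotvec(o['tool_rot']).as_matrix()
    return R0.T@(np.array(pos)-o['tool_pos']), np.degrees(Ro.from_matrix(R0.T@R).as_rotvec())
E
python3 - <<'E'
from g import *
o=ctrl.get_obs();print(Ro.from_rotvec(o['tool_rot']).as_matrix())
for s in(1,-1): print(s,rel([.40,.1,.35],tgtR(np.radians(30),0,s),o))
t=load('top0');s=load('side0')
print('green pan',atz(t,265,291,.05),'handle end',atz(t,223,294.5,.07))
print('spatula',atz(t,208,178,.01),atz(t,258,164,.01))
print('orange',tri(t,(131,216),s,(193.5,168)),'green',tri(t,(131.5,262),s,(161.5,203)))
print('mug',atz(t,231,344,.09),'bottle',atz(t,195,370,.15),'bowl',atz(t,189,126,.06))
E
```

```text
[[ 0.9036  0.      0.4284]
 [-0.4284  0.      0.9036]
 [ 0.     -1.      0.    ]]
1 (array([ 0.3186, -0.1187, -0.3633]), array([  6.6391, -24.7822, -29.5027]))
-1 (array([ 0.3186, -0.1187, -0.3633]), array([ 40.1793, 149.9572,   9.0418]))
green pan [ 0.2281 -0.1901  0.05  ] handle end [ 0.3981 -0.2051  0.07  ]
spatula [0.4697 0.2847 0.01  ] [0.2572 0.3377 0.01  ]
orange (array([0.7755, 0.1207, 0.1393]), [np.float64(0.00616336759612117), np.float64(0.006163367596121052)]) green (array([ 0.7733, -0.0702,  0.1341]), [np.float64(0.004202706988377055), np.float64(0.004202706988376871)])
mug [ 0.3622 -0.4044  0.09  ] bottle [ 0.4994 -0.5033  0.15  ] bowl [0.5419 0.501  0.06  ]
```

arm_command --steps '[[[0.03,-0.012,-0.036],[0.7,-2.5,-3],1],[[0.06,-0.024,-0.072],[1.4,-5,-6],1],[[0.1,-0.04,-0.11],[2.1,-8,-9],1],[[0.13,-0.05,-0.145],[2.8,-10,-12],1],[[0.16,-0.06,-0.18],[3.3,-12.4,-14.8],1]]' --force 40

```text
t: 1.6
tool_pos: [0.335, 0.3336, 0.2917]
tool_rot: [-1.554, -0.036, -0.384]
contact_force: [0.3, 0.0, 0.1]
opening: 0.0854
```

```bash
cat > rec.py <<'E'
from g import *
import json,os
o=ctrl.get_obs()
L=json.load(open('log.json')) if os.path.exists('log.json') else [dict(q=[ 1.009 ,  0.0533,  1.6143, 0. ,  1.476 , -0.119 ],p=[0.2675, 0.5642, 0.2301],r=[-1.5447,  0.3479, -0.3468])]
L.append(dict(q=list(map(float,o['q'])),p=list(map(float,o['tool_pos'])),r=list(map(float,o['tool_rot']))));json.dump(L,open('log.json','w'))
print(o['t'],o['q'],o['tool_pos'],'F',o['contact_force'],o['opening'])
E
python3 - <<'E'
from rec import *
print(rel([.40,.1,.35],tgtR(np.radians(30),0,1)))
E
```

```text
1.6 [ 0.7442 -0.4629  1.9725 -0.202   1.4572 -0.5986] [0.335  0.3336 0.2917] F [0.3097 0.0044 0.0727] 0.08538581174974928
(array([ 0.127 , -0.0323, -0.2122]), array([  3.3016, -12.2402, -14.5557]))
```

```bash
cat > kin.py <<'E'
from g import *
import json
from scipy.optimize import least_squares
r=lambda ax,a:Ro.from_euler(ax,a).as_matrix()
e=np.eye(3)
def fk(q,P):
    zs,oy,a1,L1,a3,L2,Lt,o2=P
    R1=r('z',q[0]);p=R1@[a1,oy,zs]
    R2=R1@r('y',q[1]);p=p+R2@[0,0,L1]
    R3=R2@r('y',q[2]);p=p+R3@[a3,o2,L2]
    R6=R3@r('z',q[3])@r('y',q[4])@r('z',q[5]);p=p+R6@[0,0,Lt]
    return p,R6
E
cat > fit.py <<'E'
from kin import *
L=json.load(open('log.json'))
C=None
for d in L:
    R=Ro.from_rotvec(d['r']).as_matrix();_,R6=fk(d['q'],np.zeros(8));print((R6.T@R).round(3).tolist())
f=lambda P:np.concatenate([fk(d['q'],P)[0]-d['p'] for d in L]+[.02*(P-P0)])
P0=np.array([.2,.07,0,.5,0,.6,.35,0])
s=least_squares(f,P0);print(s.x,np.abs(s.fun[:3*len(L)]).max())
E
python3 fit.py
```

```text
[[0.0, 0.0, -1.0], [-1.0, 0.0, -0.0], [0.0, 1.0, 0.0]]
[[0.0, -0.0, -1.0], [-1.0, 0.0, 0.0], [-0.0, 1.0, -0.0]]
[0.1958 0.0722 0.0084 0.4079 0.0341 0.5966 0.2814 0.0022] 0.00020550880362241175
```

arm_command --steps '[[[0.025,-0.006,-0.042],[0.7,-2.5,-3],1],[[0.05,-0.012,-0.084],[1.4,-5,-6],1],[[0.075,-0.02,-0.127],[2.1,-7.5,-9],1],[[0.1,-0.026,-0.17],[2.7,-10,-12],1],[[0.127,-0.032,-0.212],[3.3,-12.2,-14.5],1]]'

```text
t: 2.1
tool_pos: [0.3994, 0.1, 0.3505]
tool_rot: [-1.531, -0.416, -0.41]
contact_force: [1.3, -0.0, 0.3]
opening: 0.0853
```

```bash
python3 rec.py; python3 fit.py
```

```text
2.1 [ 0.097  -0.9309  2.1842 -0.0488  1.3633 -1.4801] [0.3994 0.1    0.3505] F [ 1.2671 -0.0106  0.2559] 0.08530784475210627
[[0.0, 0.0, -1.0], [-1.0, 0.0, -0.0], [0.0, 1.0, 0.0]]
[[0.0, -0.0, -1.0], [-1.0, 0.0, 0.0], [-0.0, 1.0, -0.0]]
[[-0.0, -0.0, -1.0], [-1.0, -0.0, 0.0], [-0.0, 1.0, -0.0]]
[0.2318 0.0722 0.0025 0.4224 0.0822 0.6062 0.2831 0.0022] 0.0005651288987772451
```

```bash
cat > ik.py <<'E'
from kin import *
Pm=[0.2318,0.0722,0.0025,0.4224,0.0822,0.6062,0.2831,0.0022]
Ct=np.array([[0,0,-1],[-1,0,0],[0,1,0]],float)
lo=np.array([-3.01,-1.01,.06,-1.02,.09,-3.14]);hi=np.array([3.01,2.22,2.58,4.17,2.62,3.14])
def ik(p,R,q0=(0.1,-.9,2.18,0,1.36,-1.48)):
    def f(q):
        a,b=fk(q,Pm);return np.r_[(a-p)*5,(b@Ct-R).ravel()]
    s=least_squares(f,q0,bounds=(lo,hi));return s.x,np.linalg.norm(s.fun[:3])/5,np.linalg.norm(s.fun[3:])
E
python3 - <<'E'
from ik import *
for nm,c,yaw in [('sp0',(.662,.0245),-.04),('spB',(.681,.234),-.04),('cp0',(.6525,-.168),-.2),('cpR',(.6706,.032),-.2),('cpR0',(.6706,.032),-.05)]:
  for lean in (20,30,35,40,45):
    R=tgtR(np.radians(lean),yaw,1)
    g=np.array([c[0]-.16*np.cos(yaw),c[1]-.16*np.sin(yaw),.106])
    q,a,b=ik(g+.019*R[:,1],R);q2,a2,b2=ik(g-.08*R[:,1],R)
    print(nm,lean,q,round(a,4),round(b,4),'| pre',q2,round(a2,4),round(b2,4))
E
```

```text
sp0 20 [-0.0974 -0.3434  2.2463  0.0252  0.8903 -1.6406] 0.0 0.0 | pre [-0.1026 -0.5622  2.2325  0.0237  1.123  -1.6399] 0.0 0.0
sp0 30 [-0.104  -0.4485  2.3557  0.0489  0.7122 -1.6633] 0.0 0.0 | pre [-0.114  -0.7502  2.3843  0.0444  0.9856 -1.6594] 0.0 0.0
sp0 35 [-0.1076 -0.4964  2.4095  0.0667  0.6198 -1.6805] 0.0 0.0 | pre [-0.1209 -0.8513  2.4627  0.0582  0.9217 -1.6723] 0.0 0.0
sp0 40 [-0.1113 -0.5399  2.462   0.0916  0.5244 -1.7049] 0.0 0.0 | pre [-0.1286 -0.9602  2.5436  0.0749  0.8634 -1.6875] 0.0 0.0
sp0 45 [-0.1153 -0.5771  2.5127  0.1293  0.4252 -1.7419] 0.0 0.0 | pre [-0.1195 -1.002   2.58    0.0674  0.8102 -1.6751] 0.0088 0.0426
spB 20 [ 0.3645 -0.1129  2.0565 -0.1751  0.8827 -1.0764] 0.0 0.0 | pre [ 0.3935 -0.2973  2.0465 -0.1637  1.079  -1.0827] 0.0 0.0
spB 30 [ 0.4007 -0.176   2.149  -0.3314  0.7149 -0.9288] 0.0 0.0 | pre [ 0.452  -0.4067  2.1746 -0.3002  0.9252 -0.9521] 0.0 0.0
spB 35 [ 0.4197 -0.1993  2.1925 -0.443   0.6356 -0.8209] 0.0 0.0 | pre [ 0.4843 -0.4531  2.2363 -0.3912  0.8526 -0.8634] 0.0 0.0
spB 40 [ 0.4389 -0.2157  2.2334 -0.588   0.5633 -0.679 ] 0.0 0
[... 1447 characters left out ...]
622  2.5357 -0.3644  0.7476 -1.0457] 0.0 0.0
cpR0 20 [-0.0714 -0.3138  2.2241  0.0095  0.8823 -1.5969] 0.0 0.0 | pre [-0.0733 -0.5298  2.212   0.0089  1.1104 -1.5966] 0.0 0.0
cpR0 30 [-0.0738 -0.4142  2.3326  0.0185  0.6998 -1.6055] 0.0 0.0 | pre [-0.0774 -0.7095  2.3627  0.0167  0.965  -1.604 ] 0.0 0.0
cpR0 35 [-0.0751 -0.4592  2.3856  0.0253  0.6046 -1.6122] 0.0 0.0 | pre [-0.0799 -0.8043  2.44    0.0219  0.8954 -1.609 ] 0.0 0.0
cpR0 40 [-0.0764 -0.4993  2.4372  0.0351  0.5059 -1.6217] 0.0 0.0 | pre [-0.0826 -0.9043  2.5191  0.0284  0.8291 -1.615 ] 0.0 0.0
cpR0 45 [-0.0778 -0.5327  2.4867  0.0503  0.4028 -1.6367] 0.0 0.0 | pre [-0.078  -0.9793  2.58    0.0237  0.7686 -1.6079] 0.0039 0.0186
```

```bash
cat >> ik.py <<'E'
def grasp(c,yaw,back=0.,lean=35,gx=.16,tyaw=None):
    R=tgtR(np.radians(lean),yaw if tyaw is None else tyaw,1)
    z=.045+.042+(gx-.056)*(.023/.124)
    g=np.array([c[0]-gx*np.cos(yaw),c[1]-gx*np.sin(yaw),z])
    return g+(.019-back)*R[:,1],R
E
python3 - <<'E'
from ik import *
p,R=grasp((.662,.0245),-.04,.10);print(p,rel(p,R))
E
```

```text
[0.4557 0.0328 0.1726] (array([-0.0411,  0.182 , -0.0673]), array([-1.3015,  2.118 , -4.7927]))
```

arm_command --steps '[[[-0.009,0.04,-0.015],[-0.3,0.5,-1.2],1],[[-0.018,0.08,-0.03],[-0.6,1,-2.4],1],[[-0.027,0.12,-0.045],[-0.9,1.5,-3.6],1],[[-0.036,0.155,-0.058],[-1.2,2,-4.5],1],[[-0.041,0.182,-0.067],[-1.3,2.1,-4.8],1]]'

```text
t: 2.6
tool_pos: [0.4549, 0.0322, 0.1695]
tool_rot: [-1.53, -0.446, -0.509]
contact_force: [0.3, 0.6, 0.4]
opening: 0.0853
```

```bash
python3 rec.py; python3 fit.py
python3 - <<'E'
from ik import *
snap('top','top1');snap('side','side1')
p,R=grasp((.662,.0245),-.04,0);print(p,rel(p,R))
import cv2
a=load('top1')['img'][:,:,::-1];b=load('side1')['img'][:,:,::-1]
cv2.imwrite('pics/t3.png',cv2.resize(a[130:230,155:325],None,fx=4.7,fy=4.7,interpolation=cv2.INTER_CUBIC))
cv2.imwrite('pics/s3.png',cv2.resize(b[130:270,150:310],None,fx=4,fy=4,interpolation=cv2.INTER_CUBIC))
E
```

```text
2.6 [-0.1213 -0.8357  2.4551  0.0576  0.9153 -1.6716] [0.4549 0.0322 0.1695] F [0.3401 0.6056 0.4251] 0.08525946394107532
[[0.0, 0.0, -1.0], [-1.0, 0.0, -0.0], [0.0, 1.0, 0.0]]
[[0.0, -0.0, -1.0], [-1.0, 0.0, 0.0], [-0.0, 1.0, -0.0]]
[[-0.0, -0.0, -1.0], [-1.0, -0.0, 0.0], [-0.0, 1.0, -0.0]]
[[-0.0, -0.0, -1.0], [-1.0, -0.0, 0.0], [-0.0, 1.0, 0.0]]
[ 0.2377  0.0721 -0.0001  0.4267  0.0952  0.61    0.28    0.0021] 0.00012074000228129433
[0.513  0.0305 0.0907] (array([0.0063, 0.0963, 0.0006]), array([ 0.0396, -0.1087, -0.5476]))
```

View pics/t3.png

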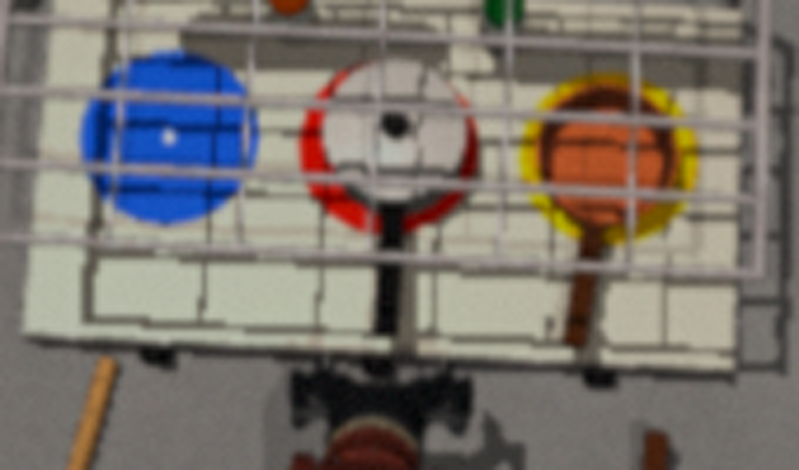

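View pics/s3.png

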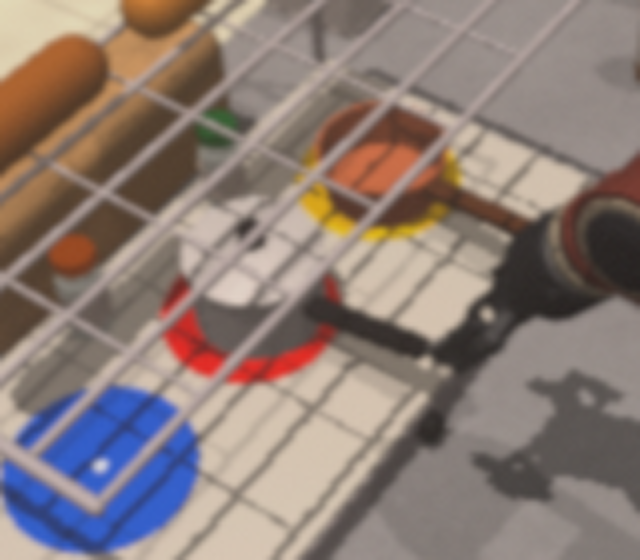

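arm_command --steps '[[[0.002,0.025,0],[0,0,-0.5],1],[[0.004,0.05,0],[0,0,-0.5],1],[[0.005,0.075,0],[0,0,-0.5],1],[[0.006,0.096,0.001],[0,0,-0.5],1],[[0.006,0.096,0.001],[0,0,-0.5],1]]'

```text
t: 3.2
tool_pos: [0.5126, 0.0315, 0.0897]
tool_rot: [-1.529, -0.444, -0.507]
contact_force: [-0.7, 0.4, -0.5]
opening: 0.0857
```

```bash
sed -i 's/^Pm=.*/Pm=[0.2377,0.0721,-0.0001,0.4267,0.0952,0.61,0.28,0.0021]/' ik.py; python3 rec.py
python3 - <<'E'
from ik import *
snap('top','top2');snap('side','side2')
p,R=grasp((.662,.0245),-.04,0);print(p,rel(p,R))
a=load('top2')['img'][:,:,::-1];b=load('side2')['img'][:,:,::-1]
cv2.imwrite('pics/t4.png',cv2.resize(a[130:230,155:325],None,fx=4.7,fy=4.7,interpolation=cv2.INTER_CUBIC))
cv2.imwrite('pics/s4.png',cv2.resize(b[130:270,150:310],None,fx=4,fy=4,interpolation=cv2.INTER_CUBIC))
E
```

```text
3.2 [-0.1038 -0.468   2.3891  0.0631  0.6163 -1.6733] [0.5126 0.0315 0.0897] F [-0.7323  0.393  -0.4914] 0.0856514823353831
[0.513  0.0305 0.0907] (array([-0.001 ,  0.0012, -0.0008]), array([ 0.0114, -0.0761,  0.0019]))
```

View pics/t4.png

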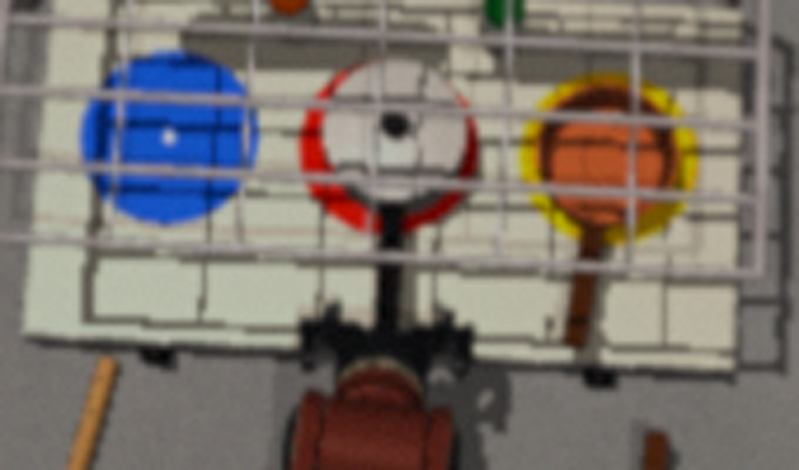

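View pics/s4.png

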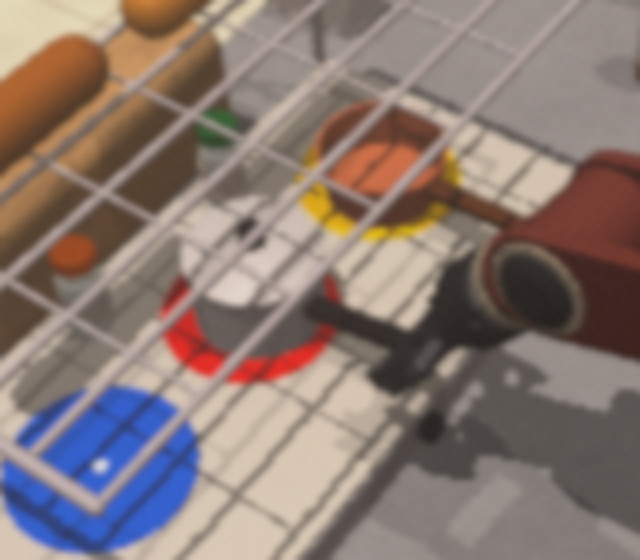

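arm_command --steps '[[[0,0,0],[0,0,0],0.6],[[0,0,0],[0,0,0],0.4],[[0,0,0],[0,0,0],0.2],[[0,0,0],[0,0,0],0],[[0,0,0],[0,0,0],0]]' --force 40

```text
t: 3.8
tool_pos: [0.5135, 0.0316, 0.0931]
tool_rot: [-1.528, -0.449, -0.511]
contact_force: [-3.8, 1.9, 3.4]
opening: 0.0212
```

arm_command --steps '[[[0,0,0],[0,0,0],0],[[0,0,0],[0,0,0],0]]'

```text
t: 4.0
tool_pos: [0.5134, 0.0318, 0.0931]
tool_rot: [-1.528, -0.449, -0.511]
contact_force: [-1.1, 1.8, 1.3]
opening: 0.0219
```

```bash
python3 rec.py
python3 - <<'E'
from ik import *
o=ctrl.get_obs(); print(o['contact_force'],o['wrist_torque'])
# slide target shift in world: pan (.662,.0245)->blue(.681,.234)
R=Ro.from_rotvec(o['tool_rot']).as_matrix();print(R)
print(R.T@np.array([.0193,.2092,0]))
E
```

```text
4.0 [-0.1035 -0.4749  2.3889  0.0646  0.6176 -1.6741] [0.5134 0.0318 0.0931] F [-1.1042  1.7848  1.2651] 0.021898685447573486
[-1.1042  1.7848  1.2651] [0.4494 0.2569 0.4846]
[[ 0.8178  0.5741  0.0407]
 [-0.0342 -0.0221  0.9992]
 [ 0.5745 -0.8185  0.0016]]
[0.0086 0.0065 0.2098]
```

arm_command --steps '[[[0,0,0.004],[0,0,0],0],[[0,0,0.01],[0,0,0],0],[[0.001,0.001,0.018],[0,0,0],0],[[0.001,0.001,0.026],[0,0,0],0],[[0.001,0.001,0.034],[0,0,0],0]]'

```text
t: 4.5
tool_pos: [0.5165, 0.0653, 0.0931]
tool_rot: [-1.529, -0.448, -0.513]
contact_force: [0.2, -5.0, -0.5]
opening: 0.0212
```

```bash
python3 rec.py
python3 - <<'E'
from ik import *
o=ctrl.get_obs(); print(o['contact_force'],o['wrist_torque'])
R=Ro.from_rotvec(o['tool_rot']).as_matrix();print(R)
E
```

```text
4.5 [-0.0063 -0.4447  2.3695 -0.0352  0.605  -1.5121] [0.5165 0.0653 0.0931] F [ 0.2063 -5.0273 -0.486 ] 0.02115779455948076
[ 0.2063 -5.0273 -0.486 ] [-0.7423  0.2801 -1.0243]
[[ 0.8175  0.5743  0.0421]
 [-0.0349 -0.0237  0.9991]
 [ 0.5748 -0.8183  0.0007]]
```

arm_command --steps '[[[0,0,0.01],[0,0,0],0],[[0.001,0.001,0.02],[0,0,0],0],[[0.001,0.001,0.03],[0,0,0],0],[[0.002,0.001,0.04],[0,0,0],0],[[0.002,0.001,0.05],[0,0,0],0]]'

```text
t: 5.0
tool_pos: [0.5206, 0.115, 0.093]
tool_rot: [-1.53, -0.446, -0.513]
contact_force: [-0.3, -5.2, 1.0]
opening: 0.0213
```

```bash
python3 rec.py
python3 - <<'E'
from ik import *
o=ctrl.get_obs(); print(o['wrist_torque'])
snap('top','top3');snap('side','side3')
a=load('top3')['img'][:,:,::-1];b=load('side3')['img'][:,:,::-1]
cv2.imwrite('pics/t5.png',cv2.resize(a[130:230,155:325],None,fx=4.7,fy=4.7,interpolation=cv2.INTER_CUBIC))
cv2.imwrite('pics/s5.png',cv2.resize(b[130:270,150:310],None,fx=4,fy=4,interpolation=cv2.INTER_CUBIC))
E
```

```text
5.0 [ 0.1303 -0.3845  2.3283 -0.1769  0.601  -1.2813] [0.5206 0.115  0.093 ] F [-0.3118 -5.2456  0.9699] 0.02126086157284906
[-0.7003  0.2395 -1.0665]
```

View pics/t5.png

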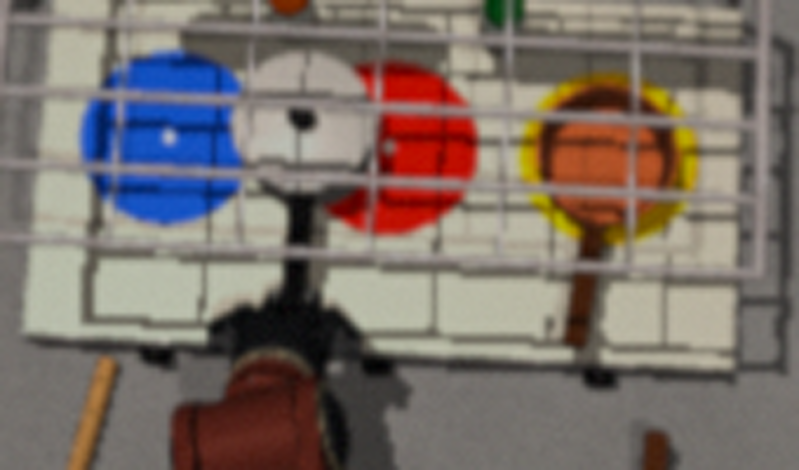

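View pics/s5.png

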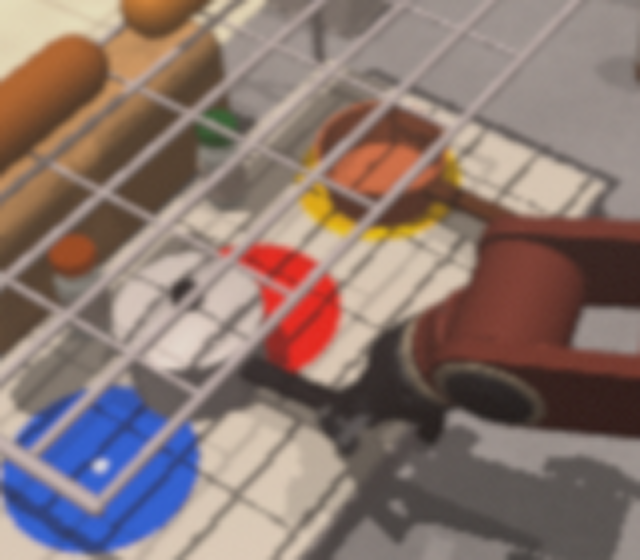

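arm_command --steps '[[[0,0,0.01],[0,0,0],0],[[0.001,0,0.02],[0,0,0],0],[[0.001,0.001,0.03],[0,0,0],0],[[0.002,0.001,0.04],[0,0,0],0],[[0.002,0.001,0.05],[0,0,0],0]]'

```text
t: 5.6
tool_pos: [0.5247, 0.1652, 0.093]
tool_rot: [-1.531, -0.447, -0.511]
contact_force: [0.1, -4.6, 0.6]
opening: 0.0211
```

arm_command --steps '[[[0,0,0.01],[0,0,0],0],[[0.001,0,0.02],[0,0,0],0],[[0.001,0.001,0.03],[0,0,0],0],[[0.002,0.001,0.04],[0,0,0],0],[[0.002,0.001,0.05],[0,0,0],0]]'

```text
t: 6.1
tool_pos: [0.5289, 0.2141, 0.093]
tool_rot: [-1.533, -0.444, -0.512]
contact_force: [0.7, -5.7, 1.6]
opening: 0.0215
```

```bash
python3 rec.py
python3 - <<'E'
from ik import *
o=ctrl.get_obs(); print(o['wrist_torque'],np.array(o['tool_rot']))
snap('top','top4');snap('side','side4')
a=load('top4')['img'][:,:,::-1];b=load('side4')['img'][:,:,::-1]
cv2.imwrite('pics/t6.png',cv2.resize(a[130:230,155:325],None,fx=4.7,fy=4.7,interpolation=cv2.INTER_CUBIC))
cv2.imwrite('pics/s6.png',cv2.resize(b[170:310,110:270],None,fx=4,fy=4,interpolation=cv2.INTER_CUBIC))
E
```

```text
6.1 [ 0.3679 -0.2291  2.2101 -0.4023  0.632  -0.8962] [0.5289 0.2141 0.093 ] F [ 0.7068 -5.7454  1.5941] 0.02151874186729183
[-0.7752  0.042  -1.2248] [-1.5332 -0.4441 -0.5116]
```

View pics/t6.png

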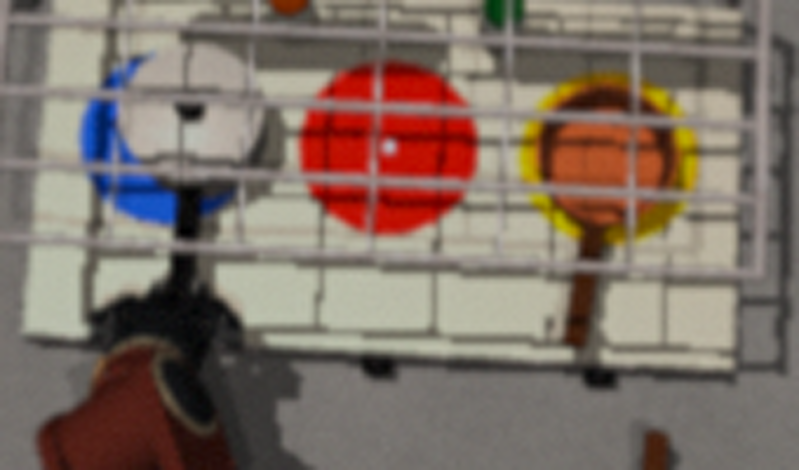

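View pics/s6.png

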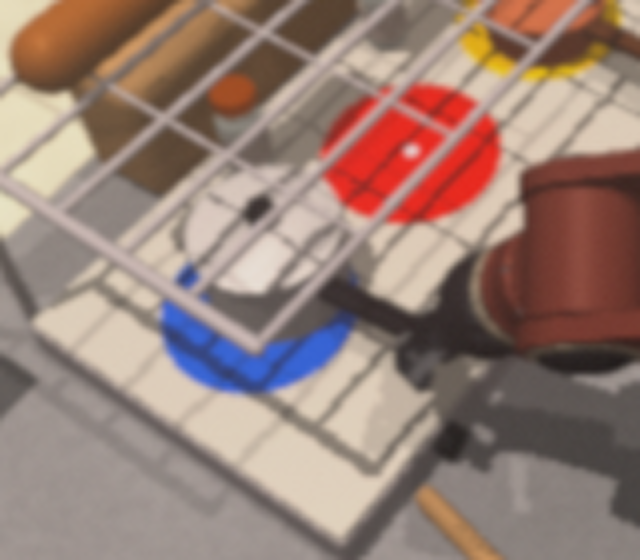

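Run:
```python
from ov import *
np.set_printoptions(precision=4,suppress=True)
for n in('top4','side4'):
    p=load(n);
    for k,m in masks(p).items(): print(n,k,*circ(p,m))
B,R,Y=(.6813,.2337),(.6706,.032),(.6598,-.1697)
M=[(circle(c,.045,.082),(255,255,0)) for c in (B,R,Y)]
C=M+pan((.6775,.2068),-.045,.06,.063,.08,-.056,(0,255,0))
ov(load('top4'),C,(130,230,155,325),4.7,'ovt4');ov(load('side4'),C,(170,310,110,270),4,'ovs4')
```

```text
top4 blue [0.6809 0.2298] 198 0.0016147123739510677
top4 red [0.6725 0.0317] 660 0.0036291021918404658
top4 yellow [ 0.6599 -0.1699] 145 0.002219780025991522
side4 blue [0.6815 0.2314] 399 0.002924172060581716
side4 red [0.6742 0.0332] 617 0.0068412537413229954
side4 yellow [ 0.6598 -0.1684] 28 0.00127888472006729
```

View pics/ovt4.png

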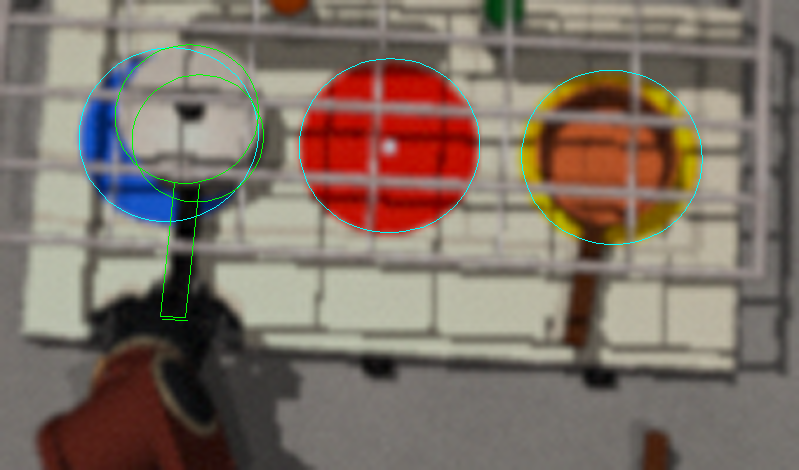

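View pics/ovs4.png

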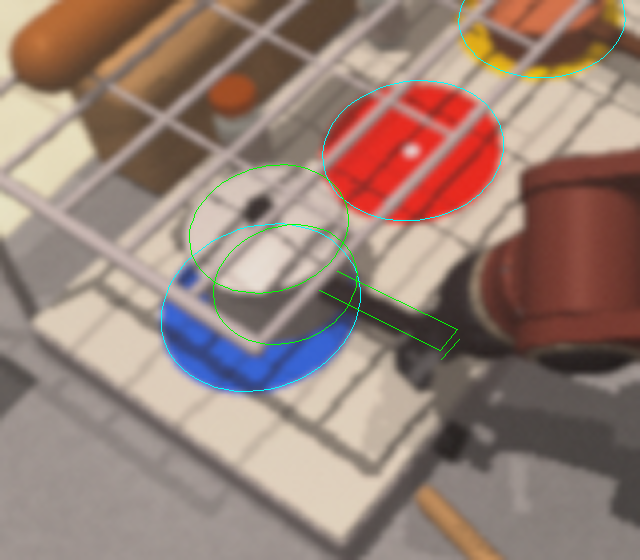

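arm_command --steps '[[[0.001,0,0.008],[0,0,0],0],[[0.001,0.001,0.016],[0,0,0],0],[[0.001,0.001,0.021],[0,0,0],0],[[0.001,0.001,0.024],[0,0,0],0],[[0.001,0.001,0.024],[0,0,0],0]]'

```text
t: 6.7
tool_pos: [0.5317, 0.2387, 0.093]
tool_rot: [-1.532, -0.446, -0.511]
contact_force: [0.3, -4.2, 2.2]
opening: 0.0213
```

```bash
python3 rec.py
python3 - <<'E'
from ov import *
t,s=snap('top','top5'),snap('side','side5')
B,R,Y=(.6813,.2337),(.672,.032),(.6598,-.1697)
M=[(circle(c,.045,.082),(255,255,0)) for c in (B,R,Y)]
C=M+pan((.679,.232),-.03,.06,.063,.08,-.056,(0,255,0))
ov(t,C,(130,230,155,325),4.7,'ovt5');ov(s,C,(170,310,110,270),4,'ovs5')
E
```

```text
6.7 [ 0.4173 -0.1867  2.1751 -0.4411  0.6418 -0.8243] [0.5317 0.2387 0.093 ] F [ 0.2631 -4.1654  2.247 ] 0.021291227516589847
```

View pics/ovt5.png

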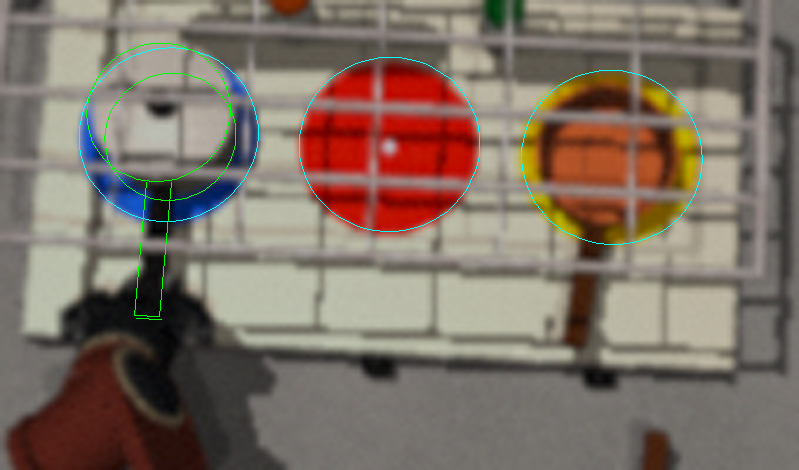

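View pics/ovs5.png

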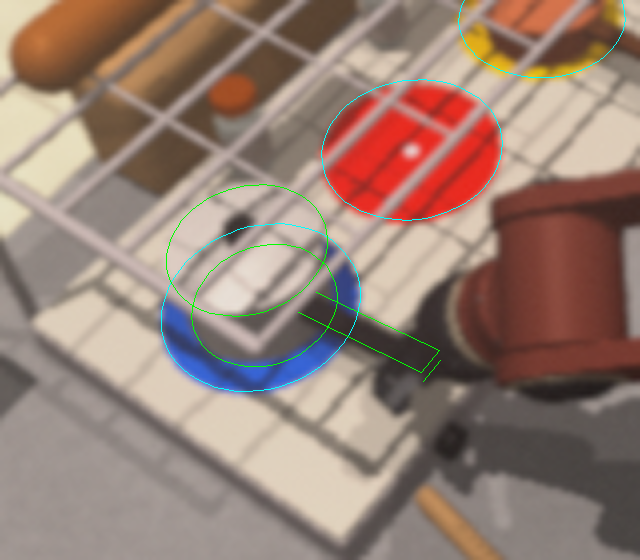

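arm_command --steps '[[[0,0,-0.001],[0,0,0],0.15],[[0,0,-0.001],[0,0,0],0.4],[[0,0,-0.001],[0,0,0],1],[[0,0,-0.001],[0,0,0],1],[[0,0,-0.001],[0,0,0],1]]'

```text
t: 7.3
tool_pos: [0.5315, 0.2379, 0.0929]
tool_rot: [-1.531, -0.447, -0.51]
contact_force: [0.5, 0.7, -0.6]
opening: 0.0757
```

arm_command --steps '[[[0,0,0],[0,0,0],1],[[0,-0.015,0],[0,0,0],1],[[0,-0.04,0],[0,0,0],1],[[0,-0.075,0],[0,0,0],1],[[0,-0.11,0],[0,0,0],1]]'

```text
t: 7.8
tool_pos: [0.4676, 0.2405, 0.1834]
tool_rot: [-1.532, -0.446, -0.509]
contact_force: [0.3, -0.4, 1.2]
opening: 0.0855
```

```bash
python3 rec.py
python3 - <<'E'
from ov import *
t,s=snap('top','top6'),snap('side','side6')
B,R,Y=(.6813,.2337),(.672,.032),(.6598,-.1697)
M=[(circle(c,.045,.082),(255,255,0)) for c in (B,R,Y)]
C=M+pan((.679,.232),-.0,.06,.063,.08,-.056,(0,255,0))+pan((.653,-.168),-.2,.056,.064,.055,-.061,(0,255,0))
ov(t,C,(130,230,155,325),4.7,'ovt6');ov(s,C,(140,300,110,310),3.9,'ovs6')
E
```

```text
7.8 [ 0.4885 -0.4731  2.2266 -0.3852  0.8848 -0.8716] [0.4676 0.2405 0.1834] F [ 0.3316 -0.3621  1.2485] 0.08551480869955304
```

View pics/ovt6.png

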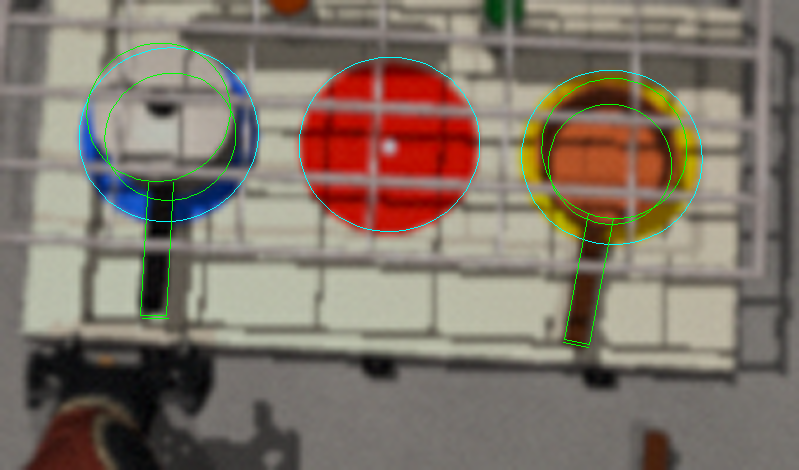

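View pics/ovs6.png

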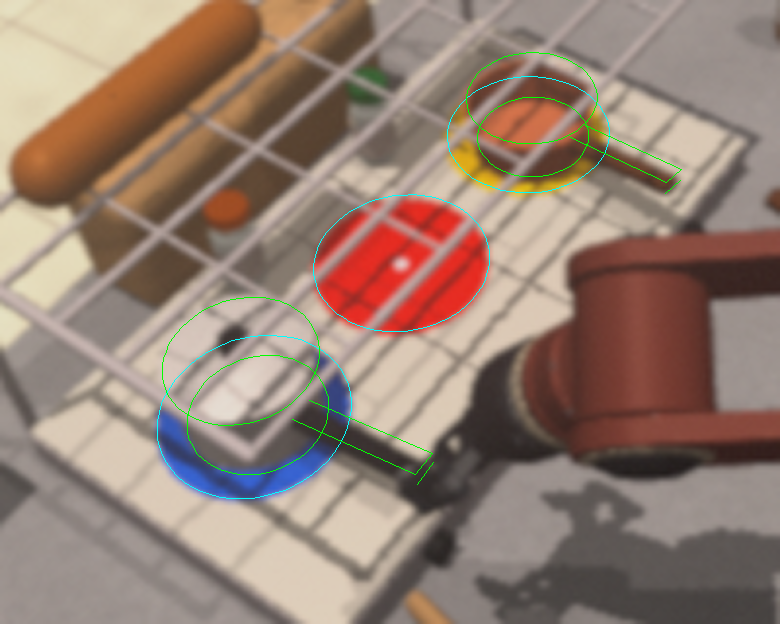

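Run:
```python
from ik import *
p,R=grasp((.653,-.168),-.2,.11);print(p,rel(p,R),ik(p,R))
p,R=grasp((.653,-.168),-.2,0);print(p,ik(p,R))
```

```text
[ 0.445  -0.1258  0.1808] (array([-0.0119,  0.    , -0.3689]), array([-5.4501,  7.3664,  0.4228])) (array([-0.5634, -0.822 ,  2.4303,  0.25  ,  0.9686, -2.0164]), np.float64(4.932455517232499e-15), np.float64(1.4570718422458057e-14))
[ 0.5069 -0.1384  0.0907] (array([-0.5003, -0.4329,  2.3655,  0.2882,  0.6395, -2.0527]), np.float64(1.7772239894833365e-16), np.float64(3.356008787725236e-16))
```

arm_command --steps '[[[-0.005,-0.01,-0.04],[-0.5,0.8,0],1],[[-0.006,-0.02,-0.08],[-1.2,1.6,0],1],[[-0.007,-0.02,-0.12],[-1.8,2.4,0.1],1],[[-0.008,-0.02,-0.16],[-2.4,3.2,0.2],1],[[-0.008,-0.02,-0.2],[-3,4,0.2],1]]'

```text
t: 8.4
tool_pos: [0.4429, 0.0421, 0.1992]
tool_rot: [-1.552, -0.386, -0.58]
contact_force: [0.9, 0.1, 0.3]
opening: 0.0856
```

```bash
python3 rec.py
python3 - <<'E'
from ik import *
p,R=grasp((.653,-.168),-.2,.11);print(rel(p,R))
E
```

```text
8.4 [-0.0423 -0.8939  2.435  -0.0573  0.9882 -1.4696] [0.4429 0.0421 0.1992] F [0.8741 0.1259 0.2765] 0.08560642310391178
(array([ 0.0086,  0.0284, -0.1664]), array([-2.4585,  3.3996,  0.2184]))
```

arm_command --steps '[[[0.002,0.005,-0.04],[-0.6,0.8,0],1],[[0.004,0.012,-0.08],[-1.2,1.6,0.1],1],[[0.006,0.02,-0.12],[-1.8,2.5,0.2],1],[[0.008,0.028,-0.155],[-2.4,3.3,0.2],1],[[0.009,0.028,-0.166],[-2.5,3.4,0.2],1]]'

```text
t: 8.9
tool_pos: [0.4442, -0.1286, 0.1794]
tool_rot: [-1.575, -0.321, -0.636]
contact_force: [0.1, 0.0, -1.1]
opening: 0.0854
```

```bash
python3 rec.py
python3 - <<'E'
from ov import *
from ik import *
t,s=snap('top','top7'),snap('side','side7')
p,R=grasp((.653,-.168),-.2,0);print(rel(p,R))
ov(t,[],(150,250,155,325),4.7,'ovt7');ov(s,[],(130,270,190,350),4,'ovs7')
E
```

```text
8.9 [-0.5686 -0.8184  2.4303  0.2486  0.9671 -2.0158] [ 0.4442 -0.1286  0.1794] F [ 0.1186  0.0225 -1.1264] 0.08537264799114033
(array([0.0006, 0.1095, 0.0019]), array([ 0.1562, -0.2309, -0.1002]))
```

View pics/ovt7.png

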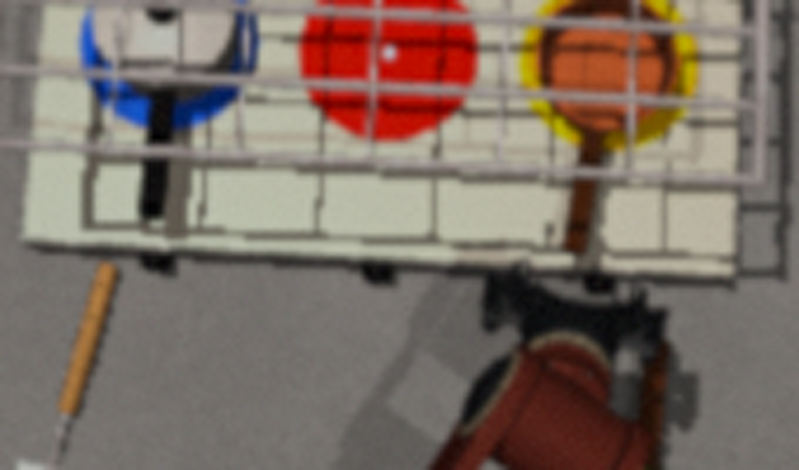

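View pics/ovs7.png

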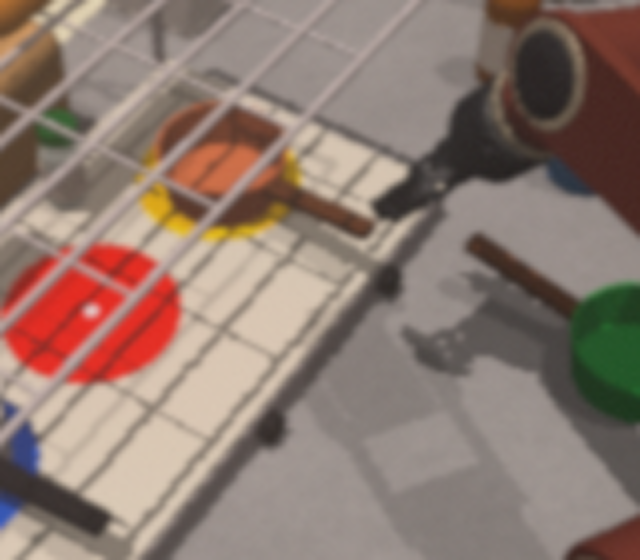

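arm_command --steps '[[[0,0.025,0.001],[0,0,0],1],[[0,0.05,0.002],[0,0,0],1],[[0,0.08,0.002],[0,0,0],1],[[0,0.11,0.002],[0,0,0],1],[[0,0.11,0.002],[0,0,0],1]]'

```text
t: 9.5
tool_pos: [0.5048, -0.1356, 0.0837]
tool_rot: [-1.571, -0.315, -0.627]
contact_force: [-1.1, 0.4, -0.8]
opening: 0.0853
```

```bash
python3 rec.py
python3 - <<'E'
from ov import *
from ik import *
t,s=snap('top','top8'),snap('side','side8')
p,R=grasp((.653,-.168),-.2,0);print(rel(p,R))
ov(t,[],(130,230,155,325),4.7,'ovt8');ov(s,[],(130,270,190,350),4,'ovs8')
E
```

```text
9.5 [-0.4947 -0.421   2.3669  0.2809  0.6372 -2.0404] [ 0.5048 -0.1356  0.0837] F [-1.0512  0.3771 -0.7973] 0.08527979686845873
(array([ 0.0018, -0.001 , -0.0013]), array([ 0.0595, -0.1828, -0.2512]))
```

View pics/ovt8.png

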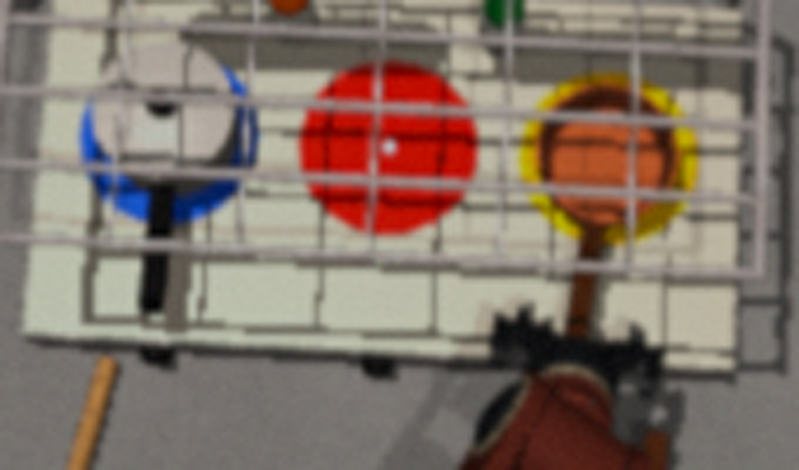

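View pics/ovs8.png

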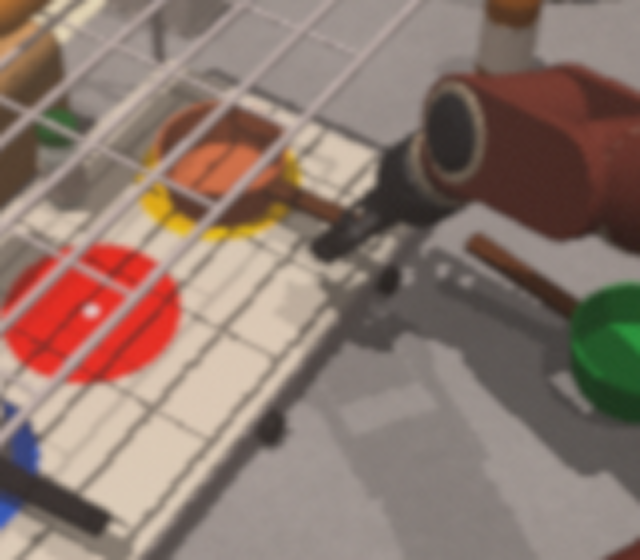

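arm_command --steps '[[[0,0,0],[0,0,0],0.6],[[0,0,0],[0,0,0],0.4],[[0,0,0],[0,0,0],0.2],[[0,0,0],[0,0,0],0],[[0,0,0],[0,0,0],0]]' --force 40

```text
t: 10.1
tool_pos: [0.5067, -0.1367, 0.09]
tool_rot: [-1.572, -0.323, -0.634]
contact_force: [-6.1, 3.7, 8.2]
opening: 0.0216
```

arm_command --steps '[[[0,0,0],[0,0,0],0],[[0,0,0],[0,0,0],0]]'

```text
t: 10.3
tool_pos: [0.5067, -0.1365, 0.0901]
tool_rot: [-1.571, -0.323, -0.635]
contact_force: [-1.2, 2.5, 3.9]
opening: 0.0216
```

```bash
python3 rec.py
python3 - <<'E'
from ik import *
o=ctrl.get_obs(); print(o['tool_pos'],o['contact_force'],o['wrist_torque'])
R=Ro.from_rotvec(o['tool_rot']).as_matrix();print(R)
print(R.T@np.array([.019,.2,0]), R.T@np.array([.005,.05,0]))
E
```

```text
10.3 [-0.4954 -0.4318  2.3651  0.2827  0.6397 -2.0407] [ 0.5067 -0.1365  0.0901] F [-1.1949  2.4572  3.9441] 0.021597730918081065
[ 0.5067 -0.1365  0.0901] [-1.1949  2.4572  3.9441] [0.6096 0.041  0.461 ]
[[ 0.8034  0.5602  0.2016]
 [-0.1667 -0.1134  0.9795]
 [ 0.5716 -0.8205  0.0023]]
[-0.0181 -0.012   0.1997] [-0.0043 -0.0029  0.05  ]
```

arm_command --steps '[[[0.0003,-0.0004,0],[0,0,0],0],[[0.0003,-0.0004,0],[0,0,0],0]]'

```text
t: 10.5
tool_pos: [0.5067, -0.1364, 0.0905]
tool_rot: [-1.571, -0.323, -0.635]
contact_force: [1.6, 1.6, -1.9]
opening: 0.0214
```

arm_command --steps '[[[0,0,0.004],[0,0,0],0],[[-0.001,-0.001,0.01],[0,0,0],0],[[-0.002,-0.001,0.018],[0,0,0],0],[[-0.002,-0.0015,0.026],[0,0,0],0],[[-0.003,-0.002,0.034],[0,0,0],0]]'

```text
t: 11.0
tool_pos: [0.5098, -0.1023, 0.0903]
tool_rot: [-1.572, -0.322, -0.635]
contact_force: [-0.4, -1.9, -1.1]
opening: 0.0216
```

```bash
python3 rec.py
python3 - <<'E'
from ik import *
o=ctrl.get_obs(); print(o['wrist_torque'])
t,s=snap('top','top9'),snap('side','side9')
from ov import ov
ov(t,[],(130,230,155,325),4.7,'ovt9');ov(s,[],(130,270,190,350),4,'ovs9')
E
```

```text
11.0 [-0.404  -0.4509  2.3774  0.1974  0.6258 -1.8957] [ 0.5098 -0.1023  0.0903] F [-0.3846 -1.852  -1.1469] 0.021607313436588976
[-0.4145  0.4308 -0.6399]
```

View pics/ovs9.png

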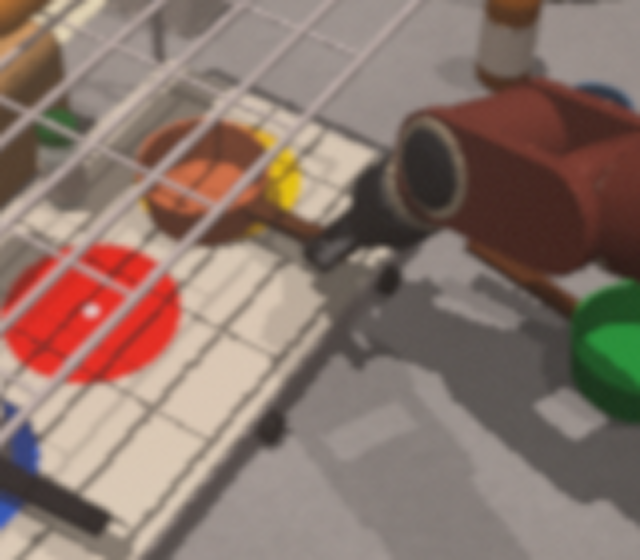

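arm_command --steps '[[[-0.001,-0.0006,0.01],[0,0,0],0],[[-0.0017,-0.0012,0.02],[0,0,0],0],[[-0.0026,-0.0018,0.03],[0,0,0],0],[[-0.0035,-0.0024,0.04],[0,0,0],0],[[-0.0043,-0.003,0.05],[0,0,0],0]]'

```text
t: 11.6
tool_pos: [0.5146, -0.0517, 0.0903]
tool_rot: [-1.572, -0.323, -0.633]
contact_force: [-0.6, -2.4, -0.6]
opening: 0.021
```

arm_command --steps '[[[-0.001,-0.0006,0.01],[0,0,0],0],[[-0.0017,-0.0012,0.02],[0,0,0],0],[[-0.0026,-0.0018,0.03],[0,0,0],0],[[-0.0035,-0.0024,0.04],[0,0,0],0],[[-0.0043,-0.003,0.05],[0,0,0],0]]'

```text
t: 12.1
tool_pos: [0.5193, -0.0018, 0.0902]
tool_rot: [-1.573, -0.322, -0.634]
contact_force: [-0.4, -2.2, -0.4]
opening: 0.0212
```

arm_command --steps '[[[-0.001,-0.0006,0.01],[0,0,0],0],[[-0.0017,-0.0012,0.02],[0,0,0],0],[[-0.0026,-0.0018,0.03],[0,0,0],0],[[-0.0035,-0.0024,0.04],[0,0,0],0],[[-0.0035,-0.0024,0.04],[0,0,0],0]]'

```text
t: 12.6
tool_pos: [0.5233, 0.039, 0.0902]
tool_rot: [-1.573, -0.323, -0.632]
contact_force: [-0.8, 0.8, 1.3]
opening: 0.0217
```

```bash
python3 rec.py
python3 - <<'E'
from ov import *
o=ctrl.get_obs(); print(o['wrist_torque'])
t,s=snap('top','top10'),snap('side','side10')
d=np.array(o['tool_pos'])-[.5067,-.1364,.0905];c=(.653+d[0],-.168+d[1]);print(c)
B,R,Y=(.6813,.2337),(.672,.032),(.6598,-.1697)
C=[(circle(k,.045,.082),(255,255,0)) for k in (B,R,Y)]+pan(c,-.2,.056,.064,.055,-.061,(0,255,0))
ov(t,C,(130,230,155,325),4.7,'ovt10');ov(s,C,(130,290,150,330),4,'ovs10')
E
```

```text
12.6 [-0.0093 -0.4032  2.3452 -0.1909  0.6095 -1.2548] [0.5233 0.039  0.0902] F [-0.796   0.7775  1.3497] 0.021725109857694838
[0.1010908  0.29786983 0.03441468]
(np.float64(0.669592566839165), np.float64(0.007370075578530227))
```

View pics/ovt10.png

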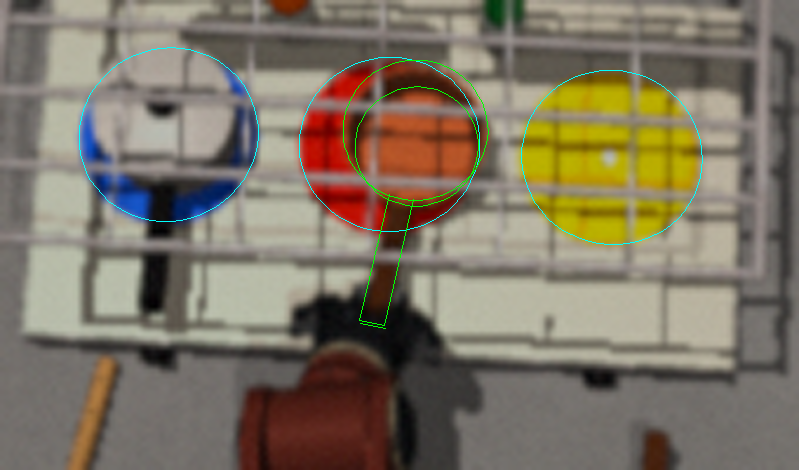

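View pics/ovs10.png

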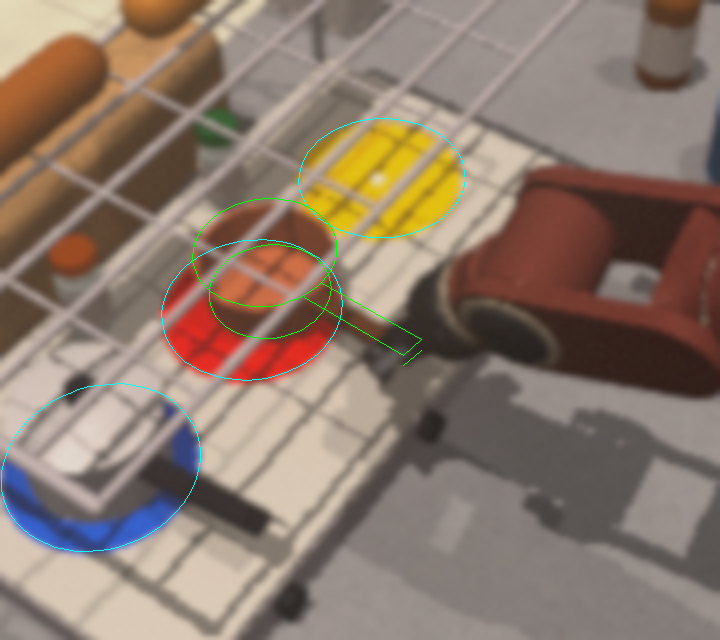

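arm_command --steps '[[[-0.0005,-0.0003,0.008],[0,0,0],0],[[-0.001,-0.0006,0.016],[0,0,0],0],[[-0.0015,-0.001,0.022],[0,0,0],0],[[-0.0019,-0.0013,0.026],[0,0,0],0],[[-0.0019,-0.0013,0.026],[0,0,0],0]]'

```text
t: 13.2
tool_pos: [0.5262, 0.0646, 0.0902]
tool_rot: [-1.573, -0.323, -0.632]
contact_force: [-1.3, -2.0, -0.8]
opening: 0.0213
```

```bash
python3 rec.py
python3 - <<'E'
from ov import *
o=ctrl.get_obs(); print(o['wrist_torque'])
t,s=snap('top','top11'),snap('side','side11')
d=np.array(o['tool_pos'])-[.5067,-.1364,.0905];c=(.653+d[0],-.168+d[1]);print(c)
B,R,Y=(.6813,.2337),(.672,.032),(.6598,-.1697)
C=[(circle(k,.045,.082),(255,255,0)) for k in (B,R,Y)]+pan(c,-.2,.056,.064,.055,-.061,(0,255,0))
ov(t,C,(130,230,155,325),4.7,'ovt11');ov(s,C,(130,290,150,330),4,'ovs11')
E
```

```text
13.2 [ 0.0596 -0.3742  2.3251 -0.2572  0.6152 -1.1426] [0.5262 0.0646 0.0902] F [-1.2926 -1.9977 -0.7964] 0.021263468024987135
[-0.36571375  0.25593417 -0.51573856]
(np.float64(0.6725101933021447), np.float64(0.0330115213930445))
```

View pics/ovt11.png

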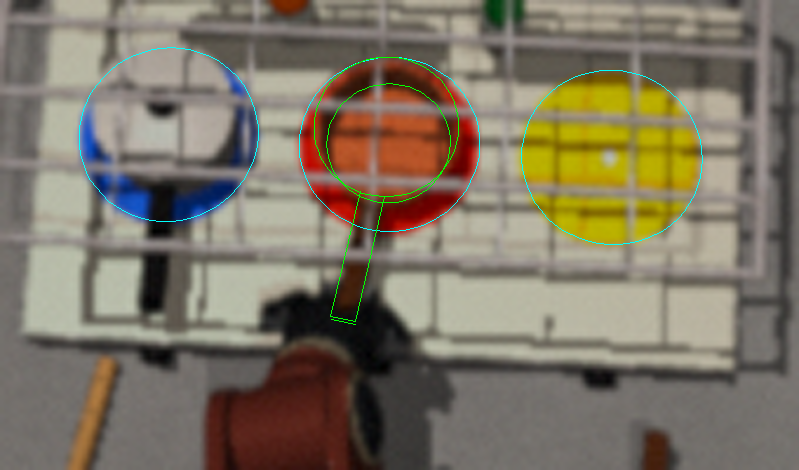

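View pics/ovs11.png

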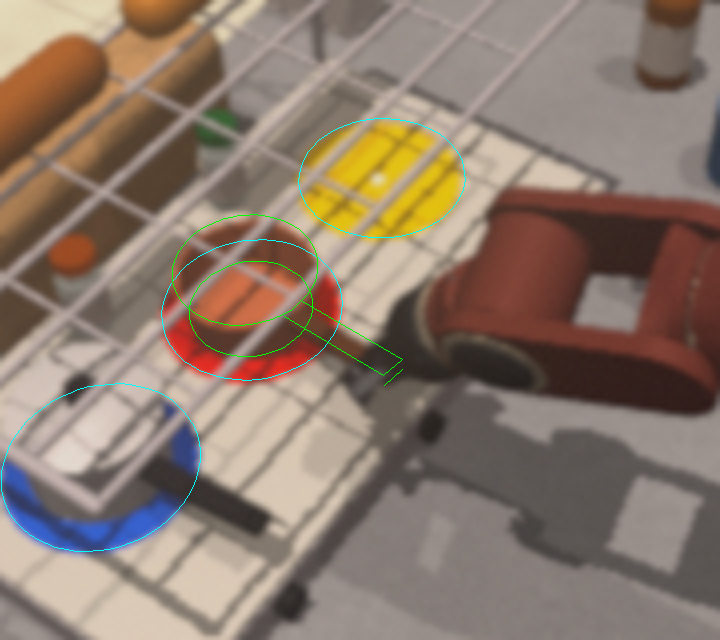

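Copper pan is centred on red in both views (base well inside). Release and retreat.

arm_command --steps '[[[0,0,0],[0,0,0],0.15],[[0,0,0],[0,0,0],0.4],[[0,0,0],[0,0,0],1],[[0,0,0],[0,0,0],1],[[0,0,0],[0,0,0],1]]'

```text
t: 13.8
tool_pos: [0.5262, 0.0646, 0.0903]
tool_rot: [-1.572, -0.324, -0.633]
contact_force: [0.8, -0.7, 0.4]
opening: 0.0759
```

arm_command --steps '[[[0,0,0],[0,0,0],1],[[0,-0.015,0],[0,0,0],1],[[0,-0.04,0],[0,0,0],1],[[0,-0.075,0],[0,0,0],1],[[0,-0.11,0],[0,0,0],1]]'

```text
t: 14.3
tool_pos: [0.4637, 0.0771, 0.1809]
tool_rot: [-1.573, -0.322, -0.632]
contact_force: [0.5, 0.1, 0.0]
opening: 0.0853
```

```bash
python3 rec.py
python3 - <<'E'
from ov import *
t,s=snap('top','top12'),snap('side','side12')
B,R,Y=(.6813,.2337),(.672,.032),(.6598,-.1697)
C=[(circle(k,.045,.082),(255,255,0)) for k in (B,R,Y)]+pan((.6725,.032),-.17,.056,.064,.055,-.061,(0,255,0))+pan((.679,.232),0,.06,.063,.08,-.056,(0,255,0))
ov(t,C,(130,230,155,325),4.7,'ovt12');ov(s,C,(130,290,150,330),4,'ovs12')
E
```

```text
14.3 [ 0.1106 -0.7218  2.3782 -0.2221  0.914  -1.1738] [0.4637 0.0771 0.1809] F [0.4652 0.0994 0.0257] 0.08531986075193394
```

View pics/ovt12.png

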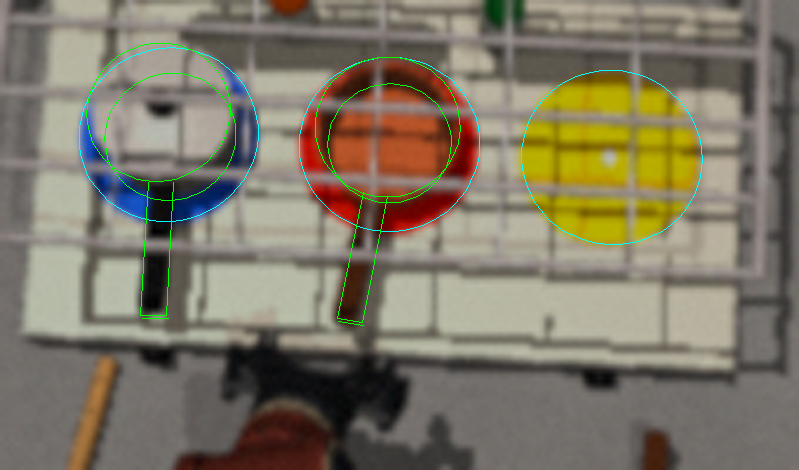

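View pics/ovs12.png

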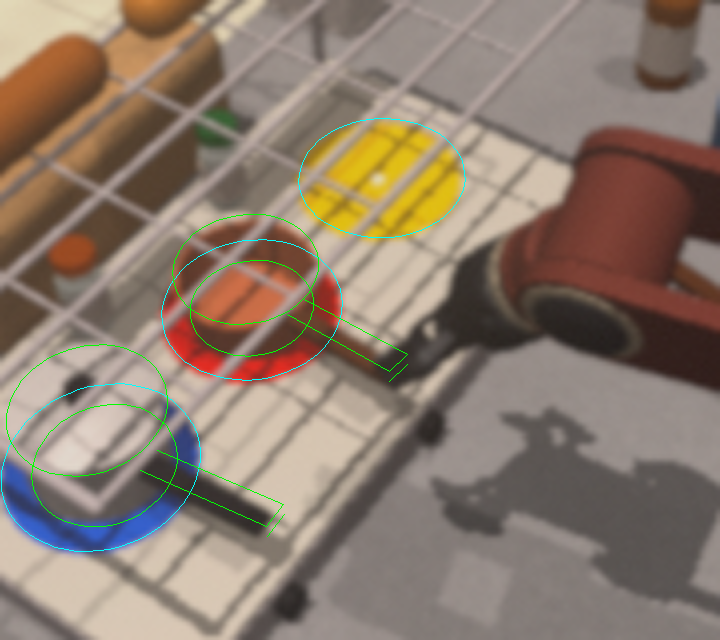

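View pics/top12.png

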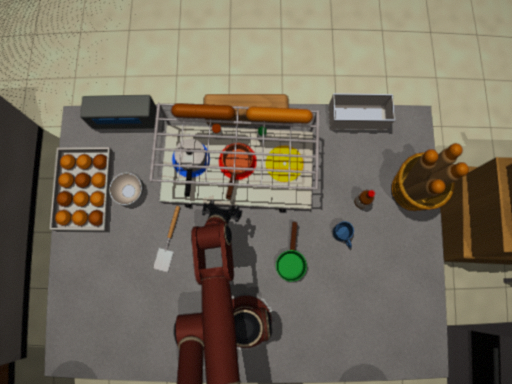

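arm_command --steps '[[[-0.005,-0.015,0],[0,0,0],1],[[0,-0.03,0],[0,0,0],1],[[0,-0.04,0],[0,0,0],1],[[0,-0.04,0],[0,0,0],1],[[0,-0.04,0],[0,0,0],1]]'

```text
t: 14.9
tool_pos: [0.4433, 0.0823, 0.2189]
tool_rot: [-1.568, -0.332, -0.64]
contact_force: [-0.2, -0.5, 0.5]
opening: 0.0852
```

```bash
python3 rec.py
python3 - <<'E'
from h import *
a=load('top0');b=load('top12')
for n in ['mug','bowl','shaker_a','saucepan','copper_pan']:
    p=snap('top','fin_'+n); print(n,[(np.round(d['position'],1).tolist(),round(d['confidence'],2)) for d in ctrl.boxes_of(p,n)])
print(ctrl.finish_job())
E
```

```text
14.9 [ 0.1351 -0.8315  2.3741 -0.2217  1.0187 -1.1739] [0.4433 0.0823 0.2189] F [-0.1654 -0.4658  0.4623] 0.0852165802242814
mug [([232.8, 344.9], 0.77), ([133.2, 260.4], 0.46)]
bowl [([185.0, 125.8], 0.71), ([234.0, 345.7], 0.46)]
shaker_a [([129.9, 219.7], 0.56)]
saucepan [([160.3, 189.7], 0.8)]
copper_pan [([161.2, 234.3], 0.8), ([261.7, 293.6], 0.79)]
the job is handed in; nothing more can be done
None
```

I moved both pans and handed the job in at about 15 s of the 61 s allowed. The saucepan went by its handle from red to blue, then the copper pan from yellow to red. The tool leaned back about 35° under the shelf, and the grip was 40 N.

**Placement:** Outlines drawn over the last top and side pictures, taken after release, put both bases wholly inside their discs.

| Pan | Distance from its disc's centre | Room available |
|---|---|---|
| Saucepan (blue) | about 3 mm | 22 mm |
| Copper pan (red) | about 1 mm | 26 mm |

**Sliding:** The tool's height stayed constant to within about 0.5 mm during both slides. The highest wrist force I read was about 11 N, while the copper pan's handle was being gripped. The gripper stands open and clear of everything.

**Other things:** The mug, bowl, spatula, bottle and green pan look unmoved in the last full top picture. The finder network put the mug and bowl within about 1 pixel of the start.

**Checks that disagreed or fell short:**
- In the side view, my outlines of the handles and rims sat about 2 pixels off, while the top view fitted. I put this down to calibration.
- In the final check the network reported only one of the two jars, and that one a few pixels from where it was at the start. Both jars show in place in the last side picture.

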